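Stow the rolling-guide batten behind its keeper post

TASK

Push the long wooden batten into its bay with the fingertips: pivot it by pushing one end and then the other, angling its right end in behind the steel post, until it lies flat along the back rail, right up against it, between the two end blocks. Keep it sliding on the bench, never lifted, and leave the pots and tools around it where they are.

Things in the scene. Friction and masses are not known exactly. Their poses are not given: they have to be found in the camera images.
- batten: The batten: straight plain wooden strip lying flat on the bench, 300 mm long (its y), 30 mm wide (its x), 22 mm tall, 100 to 210 g. Origin: middle of its underside. Starts between robot and bay, its y axis within 0.35 rad of the bay's y, its middle 60 to 130 mm left of the bay's middle. Slides when pushed, turns when pushed off its middle.
- bay: The bay: low wooden three-sided recess fixed to the bench, open towards the robot. Origin on the bench at the middle of the back rail's near face; x points away from the robot (into the rail), y left along the rail. Rail 25 mm thick, 420 mm long, 30 mm tall, with an end block at each end. Inside it is 370 mm long.
- left_block (a point): Left end block of the bay: 25 mm thick, 30 mm tall, reaching 90 mm from the rail towards the robot. The point is at bench height, at the robot-side end of its inner face (x -90, y +185 mm in the bay's frame). From here to the post's side is 281 mm along the mouth, less than the batten's length: the batten goes in only at an angle, right end first.
- right_block (a point): Right end block of the bay, like the left one. The point is at bench height, at the robot-side end of its inner face (x -90, y -185 mm in the bay's frame).
- post_foot (a point): Foot of the keeper post: upright round steel post, 24 mm diameter, 60 mm tall, fixed to the bench in the bay's mouth near its right end (x -75, y -108 mm in the bay's frame). Between post and rail there is 63 mm. The point is on the post's axis at bench height.
- slip_jar: Bystander, leave alone: white lidded jar, 56 mm across, 70 mm tall, stands in front of the bay's right end. Origin at the centre of its underside.
- cutter: Bystander, leave alone: open steel ring (dough cutter), 64 mm across, 30 mm tall, left of the bay (it and the amber pot may have changed places). Origin at the centre of its underside.
- stamp: Bystander, leave alone: small dark wooden stamp, 34 mm across, 64 mm tall, right of the bay. Origin at the centre of its underside.
- steel_cup: Bystander, leave alone: open steel cup, 64 mm across, 55 mm tall, behind the back rail. Origin at the centre of its underside.
- brush: Bystander, leave alone: brush lying behind the back rail. Origin at the centre of its underside (mid-length; it lies roughly along the rail).
- test_bowl: Bystander, leave alone: small clay bowl, 100 mm across, 40 mm tall, behind the back rail. Origin at the centre of its underside.
- glaze_pot: Bystander, leave alone: small amber pot, 52 mm across, 60 mm tall, left of the bay, beside the steel ring. Origin at the centre of its underside.

How it is judged:
At the end, for the whole second after the job is handed in: The batten lies flat and still in the bay, its centre line within 25 mm of the back rail's near face (15 mm when touching), parallel to the rail within 0.06 rad, centred within 40 mm between the end blocks (x of batten in the frame of bay between -0.025 and -0.008 m and y of batten in the frame of bay between -0.04 and 0.04 m and angle between the y axis of batten and the y axis of bay, either way round below 0.06 rad and height (world z) of batten below 0.005 m and angle between batten's own z axis and vertical below 0.05 rad and linear speed of batten below 0.02 m/s).
It fails at once if the batten is lifted off the bench or tipped (height (world z) of batten above 0.012 m or angle between batten's own z axis and vertical above 0.2 rad).
It fails at once if a bystander is moved by more than 30 mm or tipped over (distance of any of slip_jar, cutter, stamp, steel_cup, brush, test_bowl, glaze_pot from where it was at the start of the episode above 0.03 m or angle between any of slip_jar, cutter, stamp, steel_cup, test_bowl, glaze_pot's own z axis and vertical above 0.5 rad).
It also fails if it takes over 67 s, if anything falls off the work surface, if the arm or the gripper's body presses on something with over 40 N, if the wrist force passes 120 N, or if a joint passes its speed limit or range.

ROBOT

A 6-joint arm with a two-finger parallel gripper is mounted at the origin on the work surface. World frame = base frame: x ahead of the robot, y to its left, z up, the work surface at z = 0. Lengths are in m, angles in rad, forces in N, time in s.
With the tool pointing down it reaches from about 0.425 to 0.95 m from the base axis. Payload 3.5 kg.
Tool frame: the origin (TCP) lies midway between the tips of the shut fingers; the grasp point (between the pads) lies 19 mm behind it; z points along the fingers, y is the line along which they close (so a half turn about z gives the same grasp; the last joint's range is limited). The gripper opens to 85 mm and grips with 20 to 120 N. Pads are 22 mm wide; open, the fingers measure 114 mm over their backs; the gripper's body (76 mm by 85 mm) begins 54 mm behind the grasp point. The pads swing forward as they close: fully open they stand 13 mm farther back than shut.
Start: joints at [1.055, 0.286, 1.577, -0, 1.279, -0.15], TCP at [0.241, 0.63, 0.231] pointing down, gripper open.
Joint ranges: [-2.77, 2.77], [-0.9, 2.22], [0.21, 2.48], [-1.53, 4.67], [0.24, 2.81], [-2.84, 2.84]. Speed limits (rad/s): [2.79, 2.79, 3.14, 3.14, 3.14, 3.14].

INTERFACE

Orientations are given as a unit quaternion [x, y, z, w].
In Python, from plant import ctrl, cams, order gives the robot as it stands.
- The arm moves only by the tool move_arm, never from a script. Its argument "plan" is one flat list of numbers, 7 for each row, row after row: the shift along the world's x, y, z in mm, then the turn, a rotation vector about the world's x, y, z in degrees, then the finger opening in mm, from 0 to 85.4. A call has 1 to 12 rows; each row shifts and turns the commanded pose from where the row before left it; what a row does not reach is not made up. A row lasts 1/10 s, in which the tool goes at most 50 mm and 8.59 degrees, less where a joint would pass 70% of its speed; a pose out of reach is approached as far as the arm can. A call is refused whole if a number of a shift passes 50 or a number of a turn 8.59, either way. A call with a gripper value outside its range is refused whole. The fingers move at their own pace and stop on an object; "newtons" is the grip in N (left out, the last holds). Time passes only in rows, so rows that do not move let the fingers close. It gives the time, the measured TCP pose, the force, the opening and the grip force at its end, in the units of the state.
- ctrl.get_state(): the state, without advancing time (a new reading comes with each control period).
- cams.read_camera(name): name is "side" or "top" or "wrist"; returns a dict with "color" (400x640x3 uint8, red, green, blue), "fov_y" (degrees; the focal length in pixels is half the picture's height over the tangent of half this angle, whatever the lens; pixels are square), "cx", "cy" (the principal point, pixels), "origin" and "orientation" of the camera in the world; the wrist camera has in their place "T_tool_cam" (4x4, takes a point from camera to tool coordinates, whose origin is the TCP and whose axes are the flange's). Camera axes: x right, y up, looking along -z (the intrinsics and any distortion apply to the point x, -y, -z); pixel columns grow to the right and rows downward; lengths in m; the calibration is good to about 2 mm. A picture is of the moment at which its call begins: read the wrist's pose just before it. There is no depth.
- order.sign_off(): hands the job in; it is judged then, once.
The state is a dict: "time": time; "qpos": joint angles; "dq": joint speeds; "joint_efforts": joint torques, N m; "eef_pos": TCP position; "tcp_rot": TCP orientation; "contact_force": force on the tool from outside, world axes, zero at the start; "wrist_torque": the same for the moment, N m; "opening": opening from 0.0 (shut) to 1.0 (fully open); "finger_force": force on a finger pad.
Only numpy, scipy, OpenCV 4.12 (cv2) and the standard library are available. Lean on these libraries where they do the work, as an engineer would, in place of code of your own. Each camera call takes 0.05 s, during which the arm holds its last target. There are 200 camera calls.

## Working session

There is one attempt and no reset: what is moved stays moved. The work goes in short steps, Python scripts to look and compute and a tool call to move; the robot and the scene stay as the last step left them, time stands still between calls to the robot, and variables do not carry over. Pictures are saved under pics/ and viewed, at most 10 in all, crops included, and the job is handed in when it is done.

Besides the shell and the picture viewer there is one more tool, called after "Emit:" in YAML: its name, and indented under it one key for each argument. move_arm: Moves the arm, as the interface text tells. Its arguments: {"type":"object","properties":{"plan":{"type":"array","items":{"type":"number"}},"newtons":{"type":"number"}},"required":["plan"]}

```bash
mkdir -p pics; ls; cat > h.py <<'E'
import numpy as np,cv2
from scipy.spatial.transform import Rotation as R
def snap(cams,name,fn=None):
    d=cams.read_camera(name)
    if fn: cv2.imwrite(fn,d['color'][:,:,::-1])
    return d
def ray(d,u,v,z=0.):
    f=200/np.tan(np.radians(d['fov_y'])/2)
    uv=np.array([[[u,v]]],float)
    K=np.array([[f,0,d['cx']],[0,f,d['cy']],[0,0,1]])
    if d.get('dist') is not None: uv=cv2.undistortPoints(uv,K,np.array(d['dist']),P=K)
    x=(uv[0,0,0]-d['cx'])/f;y=(uv[0,0,1]-d['cy'])/f
    r=R.from_quat(d['orientation']).apply([x,-y,-1]) if len(np.shape(d['orientation']))==1 else np.array(d['orientation'])@[x,-y,-1]
    o=np.array(d['origin']);return o+r*(z-o[2])/r[2]
E
python3 - <<'E'
from h import *
from plant import ctrl,cams,order
for n in ['top','side']:
    d=snap(cams,n,f'pics/{n}0.png'); print({k:v for k,v in d.items() if k!='color'})
print(ctrl.get_state())
E
```

```text
pics
{'fov_y': 57.69039115378638, 'cx': 315.3161528976423, 'cy': 195.88810619313307, 'origin': array([0.55536858, 0.02563209, 0.87259287]), 'orientation': array([ 0.04444484, -0.02425978, -0.69982126,  0.71252111])}
{'fov_y': 43.16506145233289, 'cx': 310.0200449670799, 'cy': 207.3184411815312, 'origin': array([0.45941412, 0.91147742, 0.91604073]), 'orientation': array([-0.04309633,  0.37765899,  0.92113254, -0.08385249])}
{'time': 0.1, 'qpos': array([ 1.05498362e+00,  2.87164970e-01,  1.57800307e+00, -8.28583241e-06,
        1.27864176e+00, -1.50001615e-01]), 'dq': array([-0.00137288, -0.00299464, -0.00247327, -0.00051483, -0.00145431,
        0.00036917]), 'joint_efforts': array([ 4.19616872e-04, -4.07291937e+01, -2.93701869e+01, -1.61494445e-04,
        3.35221841e-03, -5.87516041e-06]), 'eef_pos': array([0.24113172, 0.62982598, 0.23004182]), 'tcp_rot': array([ 1.81886127e-01,  9.83318976e-01, -1.04900584e-03, -3.58524975e-04]), 'contact_force': array([ 0.42490616, -0.19310703, -0.31209002]), 'wrist_torque': array([-4.43829569e-02,  2.35535836e-02, -7.20276073e-05]), 'finger_force': 0.0, 'opening': 0.9999573969689697}
```

```bash
sleep 1; ls -la pics
```

```text
total 820
drwxr-xr-x 2 agent agent   4096 Nov 30 21:10 .
drwxr-xr-x 3 agent agent   4096 Nov 30 21:10 ..
-rw-r--r-- 1 agent agent 448421 Nov 30 21:10 side0.png
-rw-r--r-- 1 agent agent 377224 Nov 30 21:10 top0.png
```

View pics/top0.png

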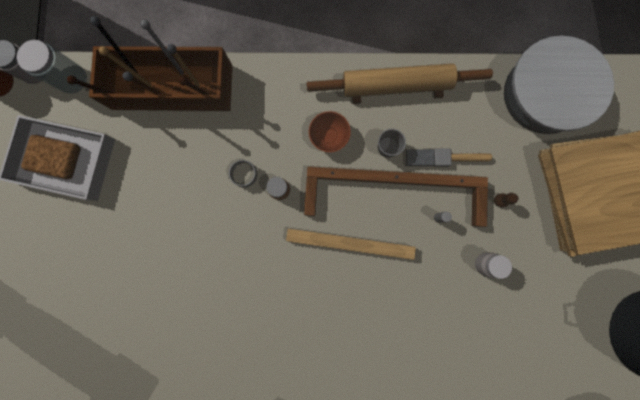

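View pics/side0.png

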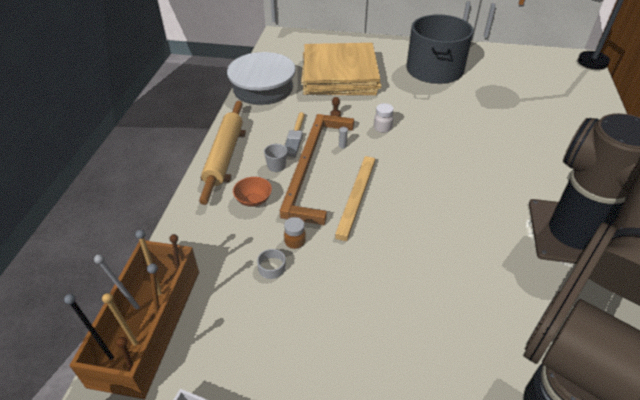

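The top view shows the bay (rail from about (307,172) to (488,182)), the post near (443,215), and the batten from (287,235) to (414,252). I'll enlarge that area.

```bash
python3 - <<'E'
import cv2
a=cv2.imread('pics/top0.png')[150:270,275:505]
a=cv2.resize(a,None,fx=3.4,fy=3.4,interpolation=cv2.INTER_CUBIC)
cv2.imwrite('pics/crop0.png',cv2.convertScaleAbs(a,alpha=1.5))
E
```

```text
(no output)
```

View pics/crop0.png

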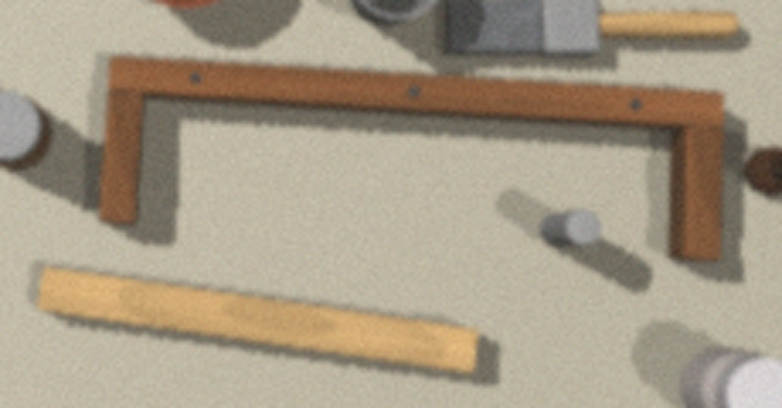

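The crop shows the batten's top corners at (42,265), (478,328), (474,372) and (38,306). The rail's inner top corners are at (143,95) and (684,126), the left block's end is at (136,222), and the post top is at (583,226).

```bash
cat >> h.py <<'E'
def fit(P,Q):
    P=np.array(P)[:,:2];Q=np.array(Q)
    p=P.mean(0);q=Q.mean(0);H=(Q-q).T@(P-p)
    a=np.arctan2(H[0,1]-H[1,0],H[0,0]+H[1,1]);c,s=np.cos(a),np.sin(a);M=np.array([[c,-s],[s,c]])
    return p-M@q,a,np.round((P-(Q@M.T+p-M@q))*1000,1)
E
python3 - <<'E'
from h import *
import pickle
from plant import cams
d=snap(cams,'top')
g=lambda u,v,z:ray(d,275+u/3.4-.35,150+v/3.4-.35,z)
bay=fit([g(143,95,.03),g(684,126,.03),g(110,58,.03),g(723,93,.03),g(136,222,.03),g(101,221,.03),g(721,258,.03),g(684,258,.03)],
 [(0,.185),(0,-.185),(.025,.21),(.025,-.21),(-.09,.185),(-.09,.21),(-.09,-.21),(-.09,-.185)])
print('bay',bay)
b=fit([g(42,265,.022),g(478,328,.022),g(474,372,.022),g(38,306,.022)],[(.015,.15),(.015,-.15),(-.015,-.15),(-.015,.15)])
print('bat',b)
for n,p in dict(post=g(583,226,.06),foot=g(557,231,.0)).items():print(n,p)
c,s=np.cos(bay[1]),np.sin(bay[1]);M=np.array([[c,-s],[s,c]])
print('post pred',bay[0]+M@[-.075,-.108]);print('bat in bay',M.T@(b[0]-bay[0]),b[1]-bay[1])
for n,uv in dict(jar=((497,266),.07),stamp=((512,198),.064),pot=((279,187),.06),ring=((243,174),.03)).items():
  p=ray(d,*uv[0],uv[1]);print(n,p,M.T@(p[:2]-bay[0]))
pickle.dump((bay[0],bay[1]),open('bay.pkl','wb'))
E
```

```text
bay (array([ 0.6732487 , -0.13677981]), np.float64(-0.04290776202615271), array([[-0.7,  0. ],
       [-0.5,  1.7],
       [-1.3, -0.5],
       [-1.4,  1. ],
       [ 1.6, -0.7],
       [ 0.8, -1.8],
       [ 1.5,  0.3],
       [-0. , -0.1]]))
bat (array([ 0.52964137, -0.03196492]), np.float64(-0.12566440920772778), array([[-0.8,  0.6],
       [-0.1,  0.7],
       [ 0.1, -0.1],
       [ 0.9, -1.2]]))
post [ 0.59421253 -0.24105841  0.06      ]
foot [ 0.59325527 -0.24267858  0.        ]
post pred [ 0.59368512 -0.24146331]
bat in bay [-0.14797115  0.09855844] -0.08275664718157508
jar [ 0.48843169 -0.34452023  0.07      ] [-0.17573596 -0.21547686]
stamp [ 0.63656103 -0.38414928  0.064     ] [-0.02604309 -0.2487155 ]
pot [0.65323759 0.13215253 0.06      ] [-0.03152844  0.26782645]
ring [0.68637343 0.22217976 0.03      ] [-0.00228478  0.35919217]
```

Emit:
move_arm:
  plan: [40,-28,0,0,0,-8,0,40,-28,0,0,0,-8,0,40,-28,0,0,0,-8,0,40,-28,0,0,0,-8,0,40,-28,0,0,0,-8,0,40,-28,0,0,0,-8,0,40,-28,0,0,0,0,0,40,-28,0,0,0,0,0,-8,-47,0,0,0,0,0,-8,-47,0,0,0,0,0,-8,-47,0,0,0,0,0,-8,-47,0,0,0,0,0]

```text
time: 1.35
eef_pos: [0.5287, 0.2165, 0.2307]
tcp_rot: [0.566, 0.824, -0.0, -0.0]
contact_force: [0.3, 0.8, -0.6]
opening: -0.002
finger_force: 0.0
```

Emit:
move_arm:
  plan: [-8,-47,0,0,0,0,0,-8,-47,0,0,0,0,0,-8,-47,-10,0,0,0,0,-8,-47,-10,0,0,0,0,-8,-47,-10,0,0,0,0,-8,-47,-10,0,0,0,0,-8,-47,-10,0,0,0,0,-8,-47,-10,0,0,0,0,0,0,-30,0,0,0,0,0,0,0,0,0,0,0,0,0,0,0,0,0,0]

```text
time: 2.45
eef_pos: [0.4648, -0.1571, 0.1408]
tcp_rot: [0.566, 0.824, 0.0, -0.001]
contact_force: [0.2, 0.2, 0.1]
opening: -0.001
finger_force: 0.0
```

Emit:
move_arm:
  plan: [0,0,-40,0,0,0,0,0,0,-40,0,0,0,0,0,0,-35,0,0,0,0,0,0,-15,0,0,0,0,0,0,0,0,0,0,0]

```text
time: 2.95
eef_pos: [0.4647, -0.1559, 0.0101]
tcp_rot: [0.565, 0.825, -0.0, -0.002]
contact_force: [-0.6, -0.3, 0.4]
opening: 0.003
finger_force: 0.0
```

Emit:
move_arm:
  plan: [8,-1,0,0,0,0,0,8,-1,0,0,0,0,0,8,-1,0,0,0,0,0,8,0,0,0,0,0,0,8,0,0,0,0,0,0,8,0,0,0,0,0,0,8,1,0,0,0,0,0,8,1,0,0,0,0,0,8,1,0,0,0,0,0,8,2,0,0,0,0,0,0,0,0,0,0,0,0]

```text
time: 4.05
eef_pos: [0.5467, -0.1554, 0.0112]
tcp_rot: [0.566, 0.824, 0.001, 0.001]
contact_force: [-0.0, -0.6, -0.1]
opening: 0.001
finger_force: 0.0
```

```bash
cat >> h.py <<'E'
import pickle
def crop(d,fn,o=(275,150),k=3.4):
    a=d['color'][o[1]:o[1]+120,o[0]:o[0]+230,::-1]
    cv2.imwrite(fn,cv2.convertScaleAbs(cv2.resize(a,None,fx=k,fy=k,interpolation=cv2.INTER_CUBIC),alpha=1.5))
def batten(d,ref=None):
    """segment batten by warped top-plane image (z=.022), 1 px/mm, x right=-y world"""
    x0,y0=.40,.30
    g=[(a,b) for a in(.42,.78) for b in(-.35,.2)]
    # world->pixel via homography from 4 pixel corners
    px=np.float32([(150,100),(550,100),(550,350),(150,350)])
    w=np.array([ray(d,*p,.022)[:2] for p in px]);dst=np.float32([[(y0-b)*1000,(a-x0)*1000] for a,b in w])
    W=cv2.warpPerspective(d['color'],cv2.getPerspectiveTransform(px,dst),(700,400))
    h=cv2.cvtColor(W,cv2.COLOR_RGB2HSV)
    m=cv2.inRange(h,(11,95,90),(25,255,255))
    m=cv2.morphologyEx(m,cv2.MORPH_OPEN,np.ones((7,7)))
    n,l,s,c=cv2.connectedComponentsWithStats(m)
    cand=[i for i in range(1,n) if c[i][1]<285 and c[i][0]<650]
    i=max(cand,key=lambda i:s[i][4])
    cnt=cv2.findContours((l==i).astype(np.uint8),0,2)[0][0]
    (cx,cy),(ww,hh),_=cv2.minAreaRect(cnt)
    B=cv2.boxPoints(((cx,cy),(ww,hh),_));e=max([B[1]-B[0],B[2]-B[1]],key=np.linalg.norm)
    if e[0]<0:e=-e
    a=np.arctan2(e[1],e[0])
    C=np.array([x0+cy/1000,y0-cx/1000])
    p,t=pickle.load(open('bay.pkl','rb'));c_,s_=np.cos(t),np.sin(t);M=np.array([[c_,-s_],[s_,c_]])
    return C,a,M.T@(C-p)*1000,a-t,(max(ww,hh),min(ww,hh))
E
python3 - <<'E'
from h import *
from plant import cams,ctrl
d0=cams.read_camera('top'); d0['color']; 
im=cv2.imread('pics/top0.png')[:,:,::-1]
print('t0',batten({**d0,'color':im}))
print('now',batten(d0));crop(d0,'pics/c1.png')
print(ctrl.get_state()['eef_pos'])
E
```

```text
t0 (array([ 0.52828036, -0.03221387]), np.float32(-0.12288358), array([-149.32022323,   98.25134392]), np.float64(-0.07997581859890451), (297.8011169433594, 28.777368545532227))
now (array([ 0.64336163, -0.13669803]), np.float32(-0.051237095), array([-29.86306934,  -1.20028593]), np.float64(-0.008329333121218585), (422.44482421875, 112.64683532714844))
[ 0.54581591 -0.15515691  0.01079177]
```

View pics/c1.png

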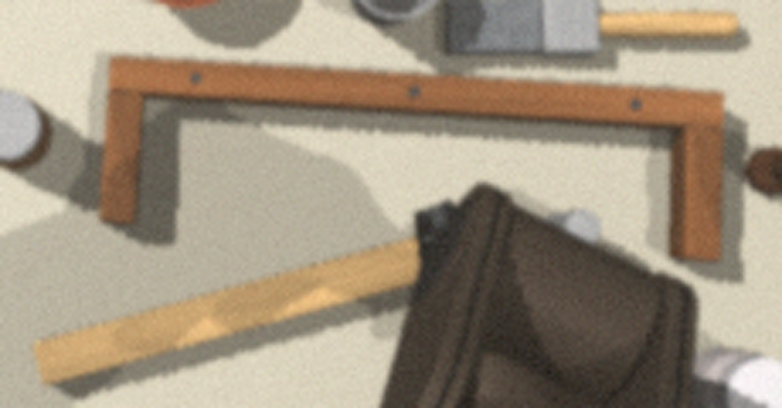

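The crop shows the batten rotated: left end corners at (37,343) and (45,384), far edge running to (415,240). The gripper hides its right end near the post. I'll compute the pose from these.

```bash
cat >> h.py <<'E'
def frompix(d,A,B,C,o=(275,150),k=3.4):
    "A far-left corner, B point on far edge, C near-left corner (crop px) -> centre(bay mm), angle(bay)"
    g=lambda p:ray(d,o[0]+p[0]/k-.35,o[1]+p[1]/k-.35,.022)[:2]
    A,B,C=map(g,(A,B,C));e=B-A;a=np.arctan2(e[0],-e[1]);u=np.array([np.sin(a),-np.cos(a)]);n=np.array([np.cos(a),np.sin(a)])
    ctr=A+.15*u-.015*n
    p,t=pickle.load(open('bay.pkl','rb'));c_,s_=np.cos(t),np.sin(t);M=np.array([[c_,-s_],[s_,c_]])
    return ctr,a,M.T@(ctr-p)*1000,a-t,np.linalg.norm(A-C)
E
sed -i 's/(11,95,90)/(13,95,60)/' h.py
python3 - <<'E'
from h import *
from plant import cams
d=cams.read_camera('top')
print(frompix(d,(37,343),(415,240),(45,384)))
print(batten(d))
print(batten({**d,'color':cv2.imread('pics/top0.png')[:,:,::-1]}))
E
```

```text
(array([ 0.53694   , -0.03062565]), np.float64(0.28409039500936), array([-140.73668661,  100.2095541 ]), np.float64(0.3269981570355127), np.float64(0.02824624560384508))
(array([ 0.53347447, -0.01424701]), np.float32(0.28757578), array([-144.90157795,  116.42446432]), np.float64(0.33048354337152014), (270.6221008300781, 28.72751235961914))
(array([ 0.52828036, -0.03221387]), np.float32(-0.12288358), array([-149.32022323,   98.25134392]), np.float64(-0.07997581859890451), (297.8011169433594, 28.777368545532227))
```

Emit:
move_arm:
  plan: [7,2,0,0,0,0,0,7,2,0,0,0,0,0,6,2,0,0,0,0,0,0,0,0,0,0,0,0,-15,-10,0,0,0,0,0,-40,0,0,0,0,0,0,-50,10,0,0,0,0,0,0,0,30,0,0,0,0,0,0,50,0,0,0,0,0,40,20,0,0,0,0,0,45,0,0,0,0,0,0,45,0,0,0,0,0]

```text
time: 5.35
eef_pos: [0.4612, -0.0197, 0.1126]
tcp_rot: [0.567, 0.824, 0.0, 0.001]
contact_force: [0.1, 0.8, 0.3]
opening: 0.0
finger_force: 0.0
```

Emit:
move_arm:
  plan: [0,50,0,0,0,0,0,0,50,0,0,0,0,0,0,40,0,0,0,0,0,0,0,0,0,0,0,0]

```text
time: 5.75
eef_pos: [0.46, 0.1232, 0.1112]
tcp_rot: [0.564, 0.826, 0.0, -0.0]
contact_force: [0.4, -0.9, 0.5]
opening: -0.002
finger_force: 0.0
```

```bash
python3 - <<'E'
from h import *
from plant import cams,ctrl
d=cams.read_camera('top');print(batten(d));crop(d,'pics/c2.png')
E
```

```text
(array([ 0.54467554, -0.02422437]), np.float32(0.38738394), array([-133.28284765,  106.93675666]), np.float64(0.43029169986184607), (297.9547424316406, 29.110313415527344))
```

View pics/c2.png

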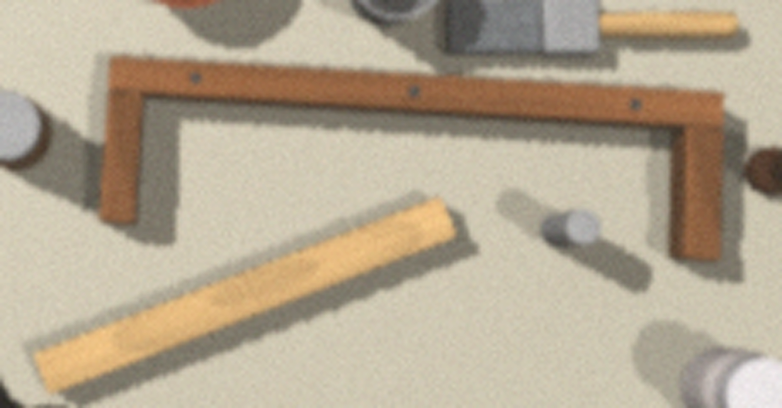

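The view is clear: the batten's right end is at about (445,215) and lined up to pass behind the post at (557,231). Centre (-133,107) mm in the bay frame, angle 0.43. Next I'll push it along its axis from its left end.

Emit:
move_arm:
  plan: [16,24,0,0,0,1,0,0,0,-40,0,0,0,0,0,0,-40,0,0,0,0,0,0,-20,0,0,0,0,0,0,0,0,0,0,0]

```text
time: 6.3
eef_pos: [0.4739, 0.1421, 0.0078]
tcp_rot: [0.56, 0.829, -0.003, -0.003]
contact_force: [-0.6, 0.5, -0.2]
opening: 0.001
finger_force: 0.0
```

Emit:
move_arm:
  plan: [3,-7.4,0,0,0,0,0,3,-7.4,0,0,0,0,0,3,-7.4,0,0,0,0,0,3,-7.4,0,0,0,0,0,3,-7.4,0,0,0,0,0,3,-7.4,0,0,0,0,0,3,-7.4,0,0,0,0,0,3,-7.4,0,0,0,0,0,3,-7.4,0,0,0,0,0,3,-7.4,0,0,0,0,0,0,0,0,0,0,0,0]

```text
time: 7.4
eef_pos: [0.508, 0.069, 0.0113]
tcp_rot: [0.559, 0.829, -0.0, 0.0]
contact_force: [0.3, 0.1, 0.6]
opening: -0.001
finger_force: 0.0
```

```bash
python3 - <<'E'
from h import *
from plant import cams,ctrl
d=cams.read_camera('top');print(batten(d));crop(d,'pics/c3.png')
E
```

```text
(array([ 0.57637846, -0.10704922]), np.float32(0.3847045), array([-98.05636129,  25.54801304]), np.float64(0.42761226246293554), (245.7937774658203, 29.421459197998047))
```

Emit:
move_arm:
  plan: [3,-7.4,0,0,0,0,0,3,-7.4,0,0,0,0,0,3,-7.4,0,0,0,0,0,3,-7.4,0,0,0,0,0,3,-7.4,0,0,0,0,0,3,-7.4,0,0,0,0,0,3,-7.4,0,0,0,0,0,0,0,0,0,0,0,0]

```text
time: 8.25
eef_pos: [0.5292, 0.0172, 0.0116]
tcp_rot: [0.559, 0.829, 0.0, 0.001]
contact_force: [0.0, 0.7, 0.5]
opening: -0.0
finger_force: 0.0
```

```bash
python3 - <<'E'
from h import *
from plant import cams,ctrl
d=cams.read_camera('top');print(batten(d));crop(d,'pics/c4.png')
E
```

```text
(array([ 0.59756874, -0.15878458]), np.float32(0.38588262), array([-74.66642059, -25.23077307]), np.float64(0.4287903780692435), (247.27972412109375, 30.28387451171875))
```

View pics/c4.png

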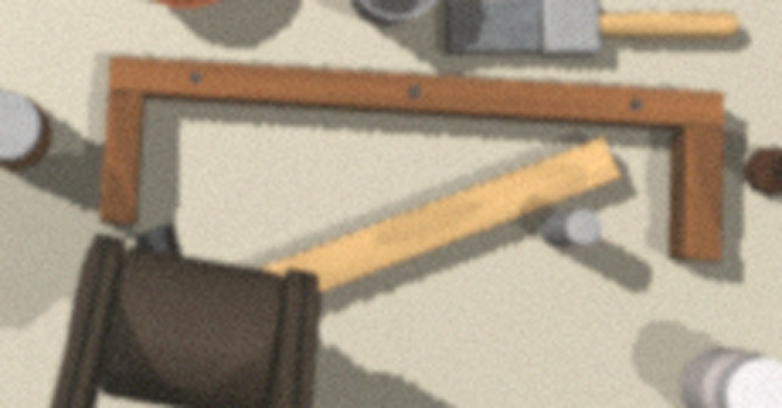

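Right end is behind the post with its far corner about 10 mm off the rail at (605,142); the post at (575,225) is clear of the batten. Next I'll swing the left end in.

Emit:
move_arm:
  plan: [-4,10,10,0,0,0,0,0,0,45,0,0,0,0,-18,-20,15,0,0,0,0,-2,-40,0,0,0,0,0,-2,-1,0,0,0,0,0,0,0,-35,0,0,0,0,0,0,-35,0,0,0,0,0,0,0,0,0,0,0]

```text
time: 9.1
eef_pos: [0.4978, -0.0306, 0.0071]
tcp_rot: [0.559, 0.829, -0.002, -0.005]
contact_force: [-1.0, 0.3, -0.6]
opening: -0.003
finger_force: 0.0
```

Emit:
move_arm:
  plan: [8,0,0,0,0,0,0,8,0,0,0,0,0,0,8,0,0,0,0,-2,0,8,0,0,0,0,-2,0,8,0,0,0,0,-2,0,8,0,0,0,0,-2,0,8,0,0,0,0,-2,0,8,0,0,0,0,-2,0,8,0,0,0,0,-2,0,0,0,0,0,0,0,0]

```text
time: 10.1
eef_pos: [0.5776, -0.0329, 0.014]
tcp_rot: [0.656, 0.755, 0.001, 0.002]
contact_force: [0.8, 0.3, 0.3]
opening: -0.003
finger_force: 0.0
```

```bash
python3 - <<'E'
from h import *
from plant import cams,ctrl
d=cams.read_camera('top');print(batten(d));crop(d,'pics/c5.png')
E
```

```text
(array([ 0.62443098, -0.20280524]), np.float32(0.121972196), array([-45.94065237, -68.05867187]), np.float64(0.16487995783027182), (178.8676300048828, 29.95001983642578))
```

View pics/c5.png

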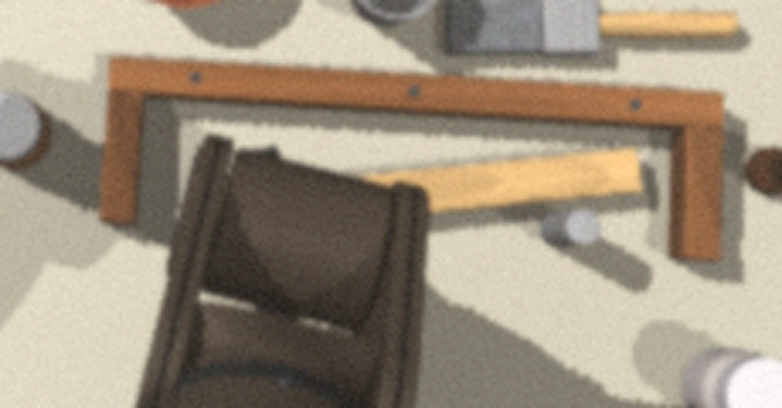

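The batten has swung to 0.165 rad: right end at about (640,170), in behind the post. Next I'll finish the swing, then push at its middle into the rail.

Emit:
move_arm:
  plan: [8,0,-4,0,0,-2.5,0,8,0,0,0,0,-2.5,0,8,0,0,0,0,-2.5,0,8,0,0,0,0,-2.5,0,0,0,0,0,0,0,0,-30,0,0,0,0,0,0,-30,-40,0,0,0,0,0,0,-40,0,0,0,0,0,0,-25,0,0,0,0,0,0,0,0,0,0,0,0]

```text
time: 11.15
eef_pos: [0.5475, -0.1408, 0.009]
tcp_rot: [0.72, 0.694, 0.001, 0.002]
contact_force: [0.5, -1.0, 0.7]
opening: -0.001
finger_force: 0.0
```

```bash
python3 - <<'E'
from h import *
from plant import cams,ctrl
d=cams.read_camera('top');print(batten(d));crop(d,'pics/c6.png')
s=cams.read_camera('side');cv2.imwrite('pics/s6.png',s['color'][:,:,::-1])
E
```

```text
(array([ 0.62839339, -0.14795187]), np.float32(-0.043450974), array([-44.33480992, -13.08583004]), np.float64(-0.0005432119018219939), (298.7177734375, 30.319177627563477))
```

View pics/c6.png

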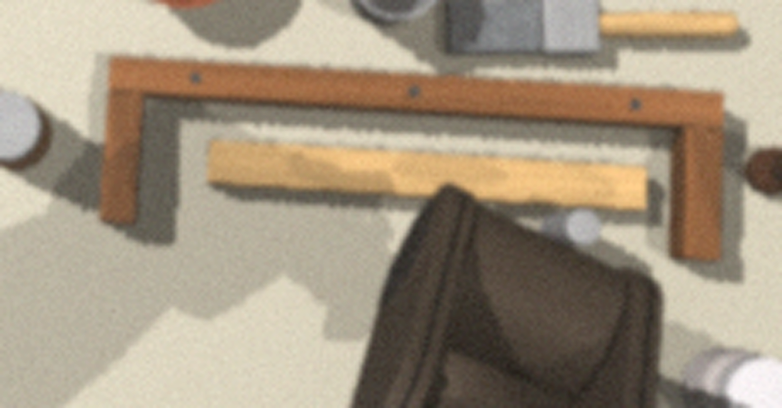

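The batten is parallel to the rail, with ends at (208,160) and (645,190), about 29 mm short of touching. I'll push it straight in at the middle.

Emit:
move_arm:
  plan: [12,-3,0,0,0,0,0,12,-1,0,0,0,0,0,12,-1,0,0,0,0,0,8,0,0,0,0,0,0,8,0,0,0,0,0,0,7,0,0,0,0,0,0,6,0,0,0,0,0,0,6,0,0,0,0,0,0,5,0,0,0,0,0,0,4,0,0,0,0,0,0,0,0,0,0,0,0,0]

```text
time: 12.35
eef_pos: [0.627, -0.1427, 0.0073]
tcp_rot: [0.719, 0.695, 0.0, 0.0]
contact_force: [-0.6, 0.3, -0.5]
opening: 0.001
finger_force: 0.0
```

```bash
python3 - <<'E'
from h import *
from plant import cams,ctrl
d=cams.read_camera('top');crop(d,'pics/c7.png')
try: print(batten(d))
except Exception as e: print(e)
E
```

```text
(array([ 0.6636893 , -0.06124179]), np.float32(-0.044415172), array([-12.79077655,  75.05844928]), np.float64(-0.0015074101633213988), (125.36512756347656, 42.02518081665039))
```

Emit:
move_arm:
  plan: [2,0,0,0,0,0,0,2,0,0,0,0,0,0,0,0,0,0,0,0,0]

```text
time: 12.7
eef_pos: [0.6304, -0.1426, 0.0073]
tcp_rot: [0.719, 0.695, -0.0, -0.0]
contact_force: [-1.1, 0.2, -0.0]
opening: -0.002
finger_force: 0.5
```

Emit:
move_arm:
  plan: [2,0,0,0,0,0,0,2,0,0,0,0,0,0,0,0,0,0,0,0,0]

```text
time: 13.0
eef_pos: [0.6306, -0.1426, 0.0073]
tcp_rot: [0.719, 0.695, -0.004, -0.004]
contact_force: [-13.3, -1.3, 9.5]
opening: -0.001
finger_force: 6.6
```

Force rose to about 13 N, so the batten is against the rail. I'll back off, lift and check.

Emit:
move_arm:
  plan: [-6,0,0,0,0,0,0,-30,0,0,0,0,0,0,-40,0,0,0,0,0,0,-40,0,0,0,0,0,0,0,0,40,0,0,0,0,0,0,40,0,0,0,0,0,40,40,0,0,0,0,0,40,40,0,0,0,0,0,0,0,0,0,0,0]

```text
time: 13.9
eef_pos: [0.5221, -0.0701, 0.1646]
tcp_rot: [0.718, 0.696, 0.004, 0.006]
contact_force: [-0.7, -0.0, 0.5]
opening: 0.0
finger_force: 0.0
```

```bash
python3 - <<'E'
from h import *
from plant import cams,ctrl
d=cams.read_camera('top');crop(d,'pics/c8.png')
try: print(batten(d))
except Exception as e: print(e)
E
```

```text
(array([ 0.66057355, -0.14795593]), np.float32(-0.047583077), array([-12.18409381, -11.70953012]), np.float64(-0.004675315076746844), (301.4203796386719, 37.95698928833008))
```

View pics/c8.png

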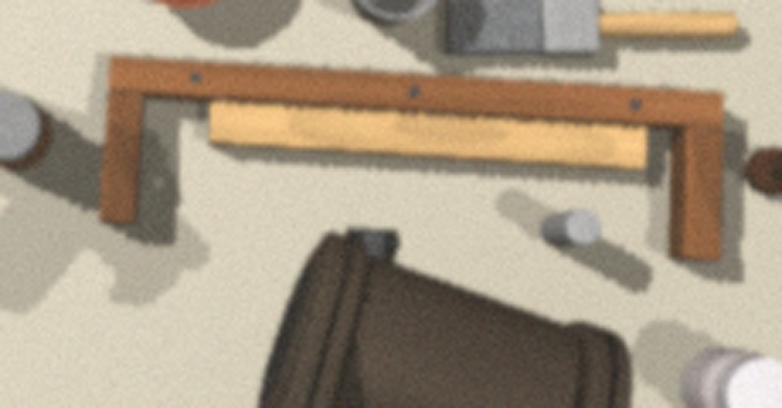

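The batten lies flush along the rail, from (208,120) to (645,145), at about y -12 mm in the bay with an angle near 0. The bystanders in view haven't moved. I'm handing it in.

```bash
python3 -c "
from plant import order
print(order.sign_off())"
```

```text
the job is handed in; nothing more can be done
None
```

The batten is flat against the back rail, about 12 mm right of centre and within 0.005 rad of parallel by the last camera check; I handed the job in at about 14 s, with no verdict returned.

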